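# Pin the magnifying glass into its reading stand

## Task

Mount the magnifying glass on its reading stand: lay it flat on the stand's rails with the eye of its handle slid in between the two ears of the yoke, then take the pin from its block and push it down through both ears and the eye until its head sits fully home on the yoke. Let go of everything and leave the key bowl, the vase and the charging dock where they stand.

Things in the scene. Friction and masses are not known exactly. Their poses are not given: they have to be found in the camera images.
- yoke_hole (a point): Steel yoke, 40 mm wide, on the fixed reading stand. Point on its vertical hole axis midway between the ears, 39 mm above the cabinet top. x: the way the eye slides in; z up. Gap 32 to 46 mm up; upper ear's top 56 mm up. Ears span x -15 to +19 mm, each with a 16 mm hole at x 0; back wall at x +19 stops the eye tip 1 mm past alignment. Open at the sides and -x.
- stand: Fixed reading stand: wooden base 220 x 100 mm, 8 mm thick, with rails at one end and the yoke at the other. Its place and turn vary. Origin under its middle, at the cabinet top. x points along it from the rails (lens end) to the yoke, z up. The yoke hole is at x +80 mm.
- rests (a point): Point at the level of the stand's rests, 30 mm above the cabinet top, axes and x, y as the stand's. Lens ring lies on two wooden rails (12 mm wide, centred at y -36 and +36, x -95 to -15 mm), handle on a saddle (28 mm wide, x -4 to 58 mm). Lying flat there, the magnifier has its eye at mid height of the yoke's gap, 3 mm free above and below.
- mag_handle (a point): Centre (half-way up) of the handle of the loose steel magnifying glass, lying flat, 198 mm long, about 0.2 kg. x along the handle from lens to eye, z up. Handle: square bar 18 mm wide and 18 mm high, from 35 mm behind this point (at the ring) to 35 mm ahead. The centre of mass is about 48 mm behind it: grip firmly.
- mag_lens (a point): Centre of the magnifier's lens, half-way up, 80 mm behind the handle's centre. Steel ring 90 mm outside, 18 mm high, its underside level with the handle's. Axes as for the handle.
- mag_eye (a point): Centre of the magnifier's eye, 55 mm ahead of the handle's centre, same height and axes: a vertical 20 mm hole in a flat tab 34 mm wide and 8 mm thick, 5 to 13 mm above the magnifier's underside. The tab's tip is 18 mm past the hole's centre; the thicker handle ends 20 mm behind the hole's centre.
- pin_head (a point): Centre of the head of the loose steel pin: upright cylinder 24 mm across, 32 mm high, gripped from above. Pin 74 mm long in all, about 80 g; z from tip to head, up. At the start it stands in its block, head centre 76 mm above the cabinet top, and must rise 42 mm to come out.
- pin_tip (a point): Lower end of the pin, 58 mm below the centre of its head. Shaft 12 mm across and 42 mm long under the head, its last 6 mm tapered to 6 mm across. Fully home in the yoke the head rests on the upper ear and the tip stands 14 mm above the cabinet top.
- block_top (a point): Centre of the top of the fixed wooden pin block, 50 x 50 mm, 60 mm high, at the mouth of its 16 mm hole, 50 mm deep. The pin's head rests on it at the start.
- key_bowl: Loose round teak key bowl, 140 mm across, 55 mm high; bystander. Origin at the centre of its underside.
- vase: Loose white ceramic vase, 110 mm across, 200 mm high; bystander. Origin at the centre of its underside.
- dock: Loose round charging dock, a flat puck 100 mm across, 14 mm high; bystander. Origin at the centre of its underside.
Things that resemble listed ones, but are neither listed nor needed, are in the scene too. Of the things that look like the part that bears mag_handle, take the one that is farthest to the robot's right at the start. Of the things that look like the part that bears pin_head, the smaller one is meant.

How it is judged (in metres and radians):
On the way, in this order (a step that is already met when the one before it is completed fails the run):
1. the magnifier's eye is between the yoke's ears, under the hole (horizontal distance between mag_eye and yoke_hole below 0.008 m and z of mag_eye in the frame of yoke_hole between -0.006 and 0.006 m), for 0.2 s.
2. the pin is fully home through both ears and the eye (all of step 1 and horizontal distance between pin_tip and yoke_hole below 0.005 m and z of pin_tip in the frame of yoke_hole between -0.03 and -0.0215 m and angle between the z axis of pin_tip and the z axis of yoke_hole, either way round below 0.1 rad), for 0.2 s.
At the end, for the whole second after the job is handed in: The eye is between the ears within 8 mm of the hole axis (6 mm in height), the pin is through both ears and the eye, upright within 0.1 rad, within 5 mm of the hole axis and home to within 3.5 mm, the magnifier lies flat (0.08 rad) along the stand (0.2 rad), and nothing is held (all of step 2 and horizontal distance between mag_eye and pin_tip below 0.0065 m and angle between the z axis of mag_eye and the z axis of yoke_hole, either way round below 0.08 rad and angle between the x axis of mag_eye and the x axis of yoke_hole, either way round below 0.2 rad); the robot touches nothing.
It fails at once if the key bowl is shifted by more than 30 mm or tipped (distance of key_bowl from where it was at the start of the episode above 0.03 m or angle between key_bowl's own z axis and vertical above 0.3 rad).
It fails at once if the vase is shifted by more than 30 mm or tipped (distance of vase from where it was at the start of the episode above 0.03 m or angle between vase's own z axis and vertical above 0.3 rad).
It fails at once if the charging dock is shifted by more than 30 mm or tipped (distance of dock from where it was at the start of the episode above 0.03 m or angle between dock's own z axis and vertical above 0.3 rad).
It also fails if it takes over 64 s, if anything falls off the work surface, if the arm or the gripper's body presses on something with over 40 N, if the wrist force passes 120 N, or if a joint passes its speed limit or range.

## Robot

A 6-joint arm with a two-finger parallel gripper is mounted at the origin on the work surface. World frame = base frame: x ahead of the robot, y to its left, z up, the work surface at z = 0. Lengths are in mm, angles in rad, forces in N, time in s.
With the tool pointing down it reaches from about 325 to 875 mm from the base axis. Payload 4.4 kg.
Tool frame: the origin (TCP) lies at the very end of the fingers, on their centre line; the grasp point (between the pads) lies 19 mm behind it; z points along the fingers, y is the line along which they close (so a half turn about z gives the same grasp; the last joint's range is limited). The gripper opens to 85 mm and grips with 20 to 120 N. Pads are 22 mm wide; open, the fingers measure 114 mm over their backs; the gripper's body (76 mm by 85 mm) begins 54 mm behind the grasp point. The pads swing forward as they close: fully open they stand 13 mm farther back than shut.
Start: joints at [-1.423, 0.207, 1.542, -0, 1.393, -0.15], TCP at [168.703, -549.697, 231.282] pointing down, gripper open.
Joint ranges: [-2.73, 2.73], [-0.86, 2.22], [0.23, 2.46], [-1.11, 4.25], [0.08, 2.63], [-2.82, 2.82]. Speed limits (rad/s): [2.79, 2.79, 3.14, 3.14, 3.14, 3.14].

## Interface

Orientations are given as a unit quaternion [x, y, z, w].
In Python, from rig import bot, viewer gives the robot as it stands. The module is installed in compiled form; this text tells all that it offers.
- The arm moves only by the shell command python3 -m inch 'ROWS' [FORCE]. ROWS is JSON, a list of rows, each a list of 3 entries, a list of its own where there are three numbers: the closure, from -1 (fully open) to 1 (shut), so that 0 is half open, then the shift along the tool's x, y, z in cm, then the turn about the tool's z in rad. In form: [[hand, [dx, dy, dz], yaw], ...]. A call has 1 to 8 rows; each row shifts and turns the commanded pose from where the row before left it, along the tool's axes as they then stand; what a row does not reach is not made up. A row lasts 1/12 s, in which the tool goes at most 41.7 mm and 7.16 degrees, less where a joint would pass 70% of its speed; a pose out of reach is approached as far as the arm can. A call is refused whole if a number of a shift passes 4.17 or a number of a turn 0.125, either way. A call with a gripper value outside its range is refused whole. The fingers move at their own pace and stop on an object; FORCE is the grip in N (left out, the last holds). Time passes only in rows, so rows that do not move let the fingers close. It gives the time, the measured TCP pose, the force, the opening and the grip force at its end, in the units of the state.
- bot.observe(): the state, without advancing time (a new reading comes with each control period).
- viewer.camera(name): name is "side" or "top"; returns the picture (420x560x3 uint8, red, green, blue); there is no depth.
- viewer.camera_info(name): a dict with "fx", "fy", "cx", "cy" (pixels), "origin" and "attitude" of the camera in the world. Camera axes: x right, y down, z forward; pixel columns grow to the right and rows downward; lengths in mm; the calibration is good to about 2 mm. A picture is of the moment at which its call begins. camera_info takes no time and is no camera call.
- bot.sign_off(): hands the job in; it is judged then, once.
The state is a dict: "t": time; "joint_pos": joint angles; "dq": joint speeds; "tau": joint torques, N m; "tcp_pos": TCP position; "tcp_rot": TCP orientation; "contact_force": force on the tool from outside, world axes, zero at the start; "ft_torque": the same for the moment, N m; "gripper_width": finger opening in mm; "finger_force": force on a finger pad.
Only numpy, scipy, OpenCV 4.12 (cv2) and the standard library are available. Lean on these libraries where they do the work, as an engineer would, in place of code of your own. Each camera call takes 0.05 s, during which the arm holds its last target. There are 200 camera calls.

## Working session

There is one attempt and no reset: what is moved stays moved. The work goes in short steps, Python scripts to look and compute and a shell command to move; the robot and the scene stay as the last step left them, time stands still between calls to the robot, and variables do not carry over. Pictures are saved under pics/ and viewed, at most 12 in all, crops included, and the job is handed in when it is done.

```bash
mkdir -p pics; python3 - <<'E'
from rig import bot, viewer
import cv2
for n in("top","side"):
    cv2.imwrite(f"pics/{n}0.png",cv2.resize(viewer.camera(n)[:,:,::-1],(800,600),interpolation=cv2.INTER_CUBIC)); print(n,viewer.camera_info(n))
print(bot.observe())
E
```

```text
top {'fx': 457.0209730891297, 'fy': 457.0209730891297, 'cx': 275.3751320906666, 'cy': 209.15345939600016, 'origin': array([508.25935538, 118.7364817 , 981.93869432]), 'attitude': array([ 0.71595591, -0.69634327,  0.02989635, -0.04024171])}
side {'fx': 402.16014281528487, 'fy': 402.16014281528487, 'cx': 281.80134727948445, 'cy': 210.59011243501644, 'origin': array([ 500.16467314, -591.18227405,  786.71977472]), 'attitude': array([ 0.91867913, -0.06330973,  0.02071502, -0.38934743])}
{'t': 0.1, 'joint_pos': array([-1.42351596e+00,  2.07363988e-01,  1.54285177e+00, -1.97914315e-05,
        1.39349480e+00, -1.50497868e-01]), 'dq': array([ 0.00055675, -0.00078984, -0.0038729 ,  0.00015928,  0.00097541,
        0.00049703]), 'tau': array([-4.29172460e-04, -3.84089971e+01, -2.92548931e+01, -1.96883962e-04,
        4.85794502e-03,  1.45106173e-05]), 'tcp_pos': array([ 168.58358486, -548.99801043,  230.206001  ]), 'tcp_rot': array([ 9.88935661e-01,  1.48341284e-01, -8.03512588e-06, -1.05896707e-03]), 'contact_force': array([ 0.37988404, -0.2570489 , -0.49561637]), 'ft_torque': array([-0.02164449,  0.00427154,  0.00165642]), 'finger_force': 0.0, 'gripper_width': 85.15562652954067}
```

View pics/top0.png

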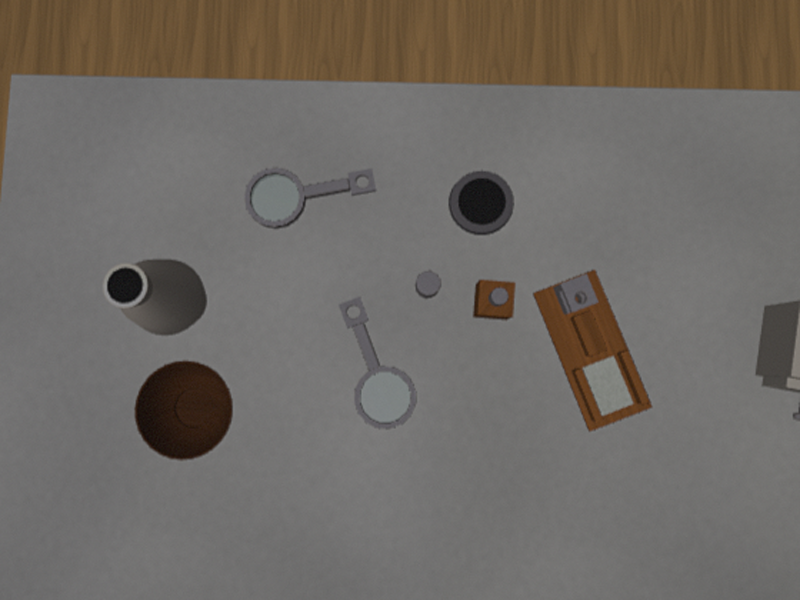

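View pics/side0.png

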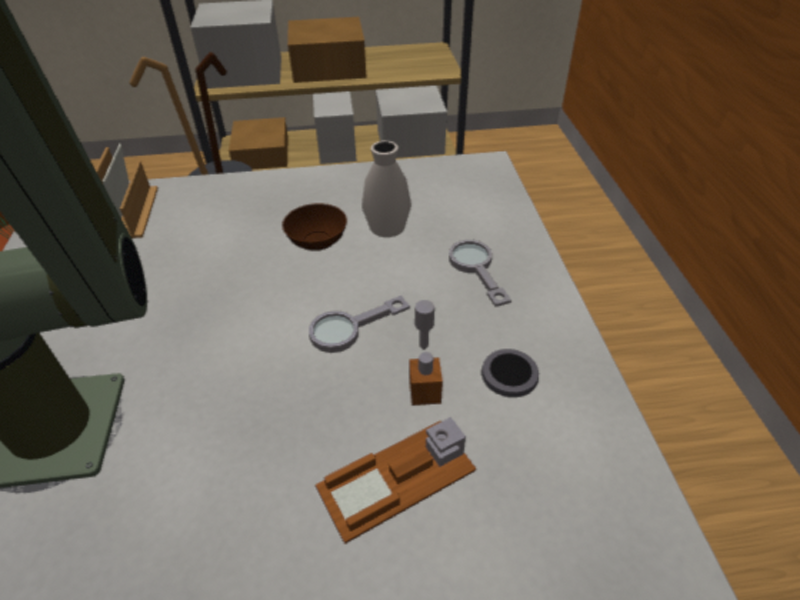

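The target magnifier is B in the top view, with its lens at (386,397) and eye at (353,312); it lies farther right than the other. The stand is at about (595,350) with the yoke hole at (580,297). The smaller pin stands in the block at (499,297). The larger decoy pin is at (428,284).

```bash
cat > h.py <<'E'
import numpy as np, cv2
from scipy.spatial.transform import Rotation as R
from rig import bot, viewer
def ray(n,p):
    c=viewer.camera_info(n); d=R.from_quat(c["attitude"]).apply([(p[0]-c["cx"])/c["fx"],(p[1]-c["cy"])/c["fy"],1]); return np.array(c["origin"]),d/np.linalg.norm(d)
def plane(n,p,z):
    o,d=ray(n,p); return o+d*(z-o[2])/d[2]
def tri(pt,ps):
    o1,d1=ray("top",pt);o2,d2=ray("side",ps)
    s=np.linalg.lstsq(np.c_[d1,-d2],o2-o1,rcond=None)[0]
    a,b=o1+s[0]*d1,o2+s[1]*d2; return (a+b)/2,np.linalg.norm(a-b)
def proj(n,P):
    c=viewer.camera_info(n); q=R.from_quat(c["attitude"]).inv().apply(np.array(P)-c["origin"]); return q[0]/q[2]*c["fx"]+c["cx"],q[1]/q[2]*c["fy"]+c["cy"]
def crop(im,x,y,w,h,k):
    c=cv2.resize(im[y:y+h,x:x+w,::-1],None,fx=k,fy=k,interpolation=cv2.INTER_CUBIC).astype(float)*1.5
    c=np.clip(c,0,255).astype(np.uint8)
    for i in range(0,w,10): cv2.putText(c,str(x+i),(i*k,8),0,.3,(0,255,255)); cv2.line(c,(i*k,10),(i*k,14),(0,255,255))
    for j in range(10,h,10): cv2.putText(c,str(y+j),(0,j*k+3),0,.3,(0,255,255))
    return c
E
python3 - <<'E'
from h import *
T=viewer.camera("top");S=viewer.camera("side")
np.save("T.npy",T);np.save("S.npy",S)
a=np.hstack([crop(T,235,200,65,60,6),crop(T,365,185,65,60,6)])
b=np.hstack([crop(S,250,195,65,40,6),crop(S,280,285,65,40,6)])
cv2.imwrite("pics/c1.png",np.vstack([a,b])[:600])
for n,im,gl,st in(("top",T,(270,278),(420,245)),("side",S,(234,230),(270,340))):
    hsv=cv2.cvtColor(im,cv2.COLOR_RGB2HSV)
    print(n,"glass px",im[gl[1],gl[0]],"table",im[gl[1]+35,gl[0]], "wood",hsv[st[1],st[0]])
    g=(np.abs(im.astype(int)-im[gl[1],gl[0]]).max(2)<14).astype(np.uint8)
    nn,l,s,c=cv2.connectedComponentsWithStats(g); k=l[gl[1],gl[0]]
    cn=max(cv2.findContours((l==k).astype(np.uint8),0,1)[0],key=len); print(" glass",s[k],c[k],cv2.fitEllipse(cn))
    w=((hsv[...,1]>110)&(hsv[...,0]<20)).astype(np.uint8)
    nn,l,s,c=cv2.connectedComponentsWithStats(w)
    for k in range(1,nn):
        if s[k][4]>150 and 100<c[k][1]<400:
            cn=max(cv2.findContours((l==k).astype(np.uint8),0,1)[0],key=len); print(" wood",s[k],c[k].round(1),cv2.minAreaRect(cn))
E
```

```text
top glass px [124 131 130] table [121 121 119] wood [ 14 166  86]
 glass [253 261  34  34 928] [269.26939655 277.56142241] ((269.28631591796875, 277.5599365234375), (33.347164154052734, 33.657135009765625), 132.6609649658203)
 wood [ 374  189   82  112 3270] [413.1 244.8] ((414.3216857910156, 244.66575622558594), (104.216064453125, 46.440364837646484), 67.86450958251953)
 wood [332 196  28  27 521] [344.8 209.7] ((345.6029052734375, 209.16175842285156), (26.383596420288086, 25.539936065673828), 4.39870548248291)
 wood [  95  253   67   68 3442] [128.7 286.5] ((128.0, 286.5), (67.0, 66.0), 90.0)
side glass px [164 172 168] table [159 158 152] wood [ 26  21 173]
 glass [221 224  26  16 311] [233.18649518 231.7266881 ] ((233.17701721191406, 231.71815490722656), (14.476738929748535, 24.959976196289062), 81.96063232421875)
 wood [  394     0   166   303 31133] [494.5 107.4] ((476.5, 151.0), (302.0, 165.0), 90.0)
 wood [  84   40   61  126 1987] [108.3 114.3] ((116.26446533203125, 104.03240203857422), (57.828697204589844, 125.39935302734375), 4.548042297363281)
 wood [  324    87   236   333 22216] [466.9 258.9] ((457.70599365234375, 245.83474731445312), (401.1310729980469, 81.16958618164062), 58.392494201660156)
 wood [ 63 103  15  22 153] [ 71.  113.8] ((72.44554901123047, 113.54456329345703), (14.353386878967285, 17.30849838256836), 50.710594177246094)
 wood [ 199  143   43   31 1028] [220.2 157.8] ((220.0, 158.0), (30.0, 42.0), 90.0)
 wood [287 251  23  32 548] [297.6 268.2] ((298.0, 266.5), (31.0, 22.0), 90.0)
 wood [ 221  300  112   80 3204] [274.8 337.3] ((275.6509704589844, 333.4717102050781), (46.91310501098633, 104.80174255371094), 60.945396423339844)
```

View pics/c1.png

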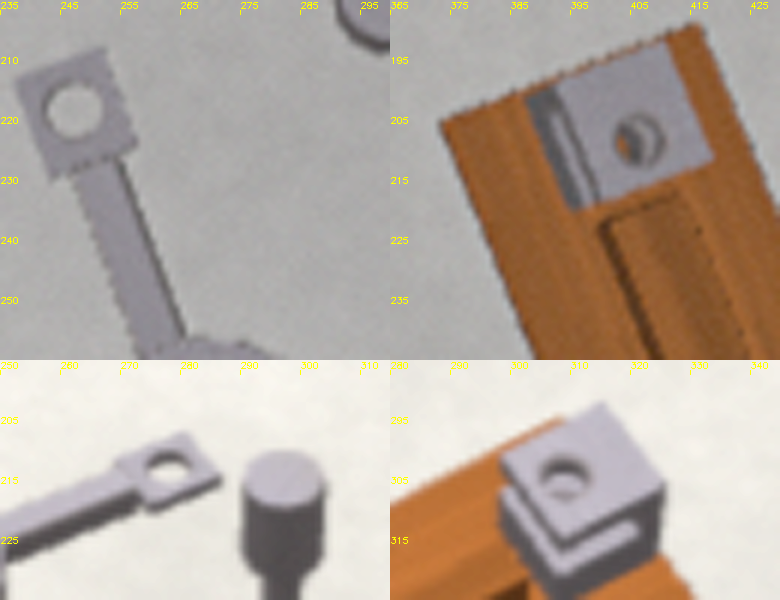

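The crops show the eye hole at top (246.8,217.6) and side (277.8,212.4), and the yoke hole at top (406.3,207.9) and side (308.6,304.3). I'll triangulate those, the lens and the pin head.

```bash
python3 - <<'E'
from h import *
T=np.load("T.npy");S=np.load("S.npy")
for n,a,b in(("eye(z13)",(246.75,217.6),(277.75,212.4)),("lens(z~9)",(269.3,277.6),(233.2,231.7)),("yoke(z56)",(406.25,207.9),(308.6,304.25))):
    p,e=tri(a,b); print(n,p.round(1),e.round(1))
e=plane("top",(246.75,217.6),13);l=plane("top",(269.3,277.6),10);y=plane("top",(406.25,207.9),56)
print("planes",e,l,y,"dist",np.linalg.norm((e-l)[:2]),"yaw",np.arctan2(*(e-l)[1::-1]))
bx=cv2.boxPoints(((414.32,244.67),(104.2,46.44),67.86)); q=np.array([plane("top",p,8) for p in bx]); print("stand corners",q.round(1).tolist(),"c",q.mean(0).round(1))
c=q.mean(0); print("stand yaw hole-centre",np.arctan2(*(y-c)[1::-1]),np.linalg.norm((y-c)[:2]),"edges",[np.arctan2(*(q[i]-q[i-1])[1::-1]).round(3) for i in range(4)],[np.linalg.norm(q[i]-q[i-1]).round(1) for i in range(4)])
im=np.hstack([crop(T,325,190,45,45,7),crop(S,275,235,45,55,7)[:315]]);cv2.imwrite("pics/c2.png",im)
E
```

```text
eye(z13) [585.  194.6  14.1] 0.5
lens(z~9) [459.9 143.   10.5] 0.6
yoke(z56) [ 610.  -131.7   56.4] 0.2
planes [584.8119625  194.70753928  13.        ] [459.64892906 143.02667639  10.        ] [ 610.00772255 -131.79676338   56.        ] dist 135.4130589322906 yaw 0.3915845080407849
stand corners [[619.3, -74.4, 8.0], [659.5, -166.0, 8.0], [457.3, -247.6, 8.0], [418.4, -157.7, 8.0]] c [ 538.6 -161.4    8. ]
stand yaw hole-centre 0.3931485317783489 77.30414604903382 edges [np.float64(0.393), np.float64(-1.157), np.float64(-2.758), np.float64(1.979)] [np.float64(217.4), np.float64(100.1), np.float64(218.0), np.float64(97.9)]
```

View pics/c2.png

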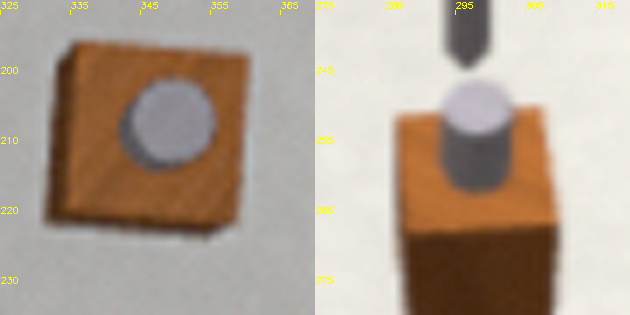

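```bash
python3 -m inch '[[-1,[0,0,0],-0.094],[-1,[2.5,-2.2,0],0],[-1,[2.5,-2.2,0],0],[-1,[2.5,-2.2,0],0],[-1,[2.5,-2.2,0],0],[-1,[2.5,-2.2,0],0],[-1,[2.5,-2.2,0],0],[-1,[2.5,-2.2,0],0]]' 120
python3 -m inch '[[-1,[2.5,-2.2,0],0],[-1,[2.5,-2.2,0],0],[-1,[2.5,-2.2,0],0],[-1,[2.5,-2.2,0],0],[-1,[2.5,-2.2,0],0],[-1,[2.5,-2.2,0],0],[-1,[2.5,-2.2,0],0],[-1,[2.5,-2.2,0],0]]'
python3 -m inch '[[-1,[2.5,-2.2,0],0],[-1,[2.5,-2.2,0],0],[-1,[2.5,-2.2,0],0],[-1,[2.5,-2.2,0],0],[-1,[2.5,-2.2,0],0],[-1,[2.5,-2.2,0],0],[-1,[2.5,-2.2,0],0],[-1,[0,0,0],0]]'
cat >> h.py <<'E'
def go(x,y,z,yaw=None):
    s=bot.observe(); r=R.from_quat(s["tcp_rot"]); M=r.as_matrix(); p=np.array(s["tcp_pos"])
    y0=np.arctan2(M[1,0],M[0,0]); print("t %.2f"%s["t"],"tcp",p.round(1),"yaw %.3f"%y0,"tilt",M[:,2].round(3),"w %.1f"%s["gripper_width"],"F",np.round(s["contact_force"],1),"ff %.1f"%s["finger_force"])
    print("move cm",(r.inv().apply(np.array([x,y,z])-p)/10).round(2),"turn",None if yaw is None else round(y0-yaw,3))
E
python3 - <<'E'
from h import *
print("pin",tri((349.3,206.85),(297.6,249.85)),plane("top",(349.3,206.85),92))
go(524.8,169.9,2,.3917)
E
```

```text
t: 0.87
tcp_pos: [272.0, -338.9, 231.1]
tcp_rot: [0.981, 0.194, 0.0, -0.0]
contact_force: [0.7, -0.4, 0.1]
gripper_width: 85.4
finger_force: 0.0
t: 1.53
tcp_pos: [389.6, -99.9, 231.4]
tcp_rot: [0.981, 0.195, 0.0, 0.0]
contact_force: [-0.2, -0.6, 1.0]
gripper_width: 85.0
finger_force: 0.0
t: 2.2
tcp_pos: [493.8, 112.2, 231.2]
tcp_rot: [0.98, 0.197, 0.001, -0.001]
contact_force: [-0.0, -1.0, 0.0]
gripper_width: 85.0
finger_force: 0.0
pin (array([605.38735175, -11.1952555 ,  92.4091402 ]), np.float64(0.6330224488662927)) [605.11380947 -11.23590099  92.        ]
t 2.20 tcp [493.8 112.2 231.2] yaw 0.397 tilt [ 0.001  0.003 -1.   ] w 85.0 F [-0. -1.  0.] ff 0.0
move cm [ 5.03 -4.08 22.94] turn 0.005
```

```bash
python3 -m inch '[[-1,[2.5,-2.04,2.9],0.005],[-1,[2.5,-2.04,2.9],0],[-1,[0,0,3],0],[-1,[0,0,3],0],[-1,[0,0,2],0],[-1,[0,0,0],0],[-1,[0,0,0],0]]'
python3 - <<'E'
from h import *
go(524.8,169.9,2,.3917)
T=viewer.camera("top"); S=viewer.camera("side")
cv2.imwrite("pics/c3.png",np.hstack([crop(T,225,195,75,100,5),crop(S,200,150,80,100,5)]))
E
```

```text
t: 2.78
tcp_pos: [520.4, 161.6, 94.4]
tcp_rot: [0.981, 0.192, -0.002, -0.0]
contact_force: [-0.0, -0.5, 0.8]
gripper_width: 84.9
finger_force: 0.0
t 2.78 tcp [520.4 161.6  94.4] yaw 0.387 tilt [-0.004 -0.001 -1.   ] w 84.9 F [-0.  -0.5  0.8] ff 0.0
move cm [ 0.75 -0.6   9.23] turn -0.005
```

View pics/c3.png

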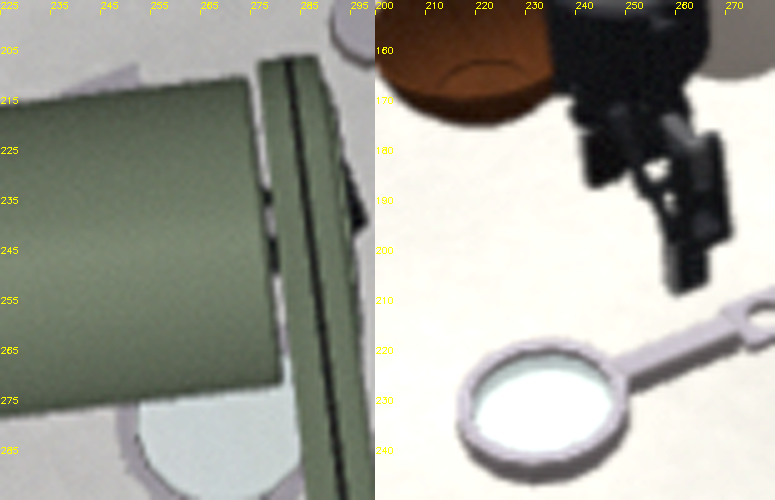

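The open fingers straddle the handle in the side crop, with fingertips at about (244,186) and (261,207) and the handle at (260,220). The top view is covered by the arm. I'll descend and grip.

```bash
python3 -m inch '[[-1,[0.4,-0.3,2],-0.005],[-1,[0.35,-0.3,2],0],[-1,[0,0,2],0],[-1,[0,0,1.5],0],[-1,[0,0,1],0],[-1,[0,0,0.4],0],[-1,[0,0,0],0],[-1,[0,0,0],0]]' 120
python3 -c "
from h import *
go(524.8,169.9,2,.3917)"
```

```text
t: 3.55
tcp_pos: [527.7, 170.6, 7.9]
tcp_rot: [0.981, 0.195, 0.001, 0.0]
contact_force: [0.1, 0.6, 0.9]
gripper_width: 85.1
finger_force: 0.0
t 3.55 tcp [527.7 170.6   7.9] yaw 0.392 tilt [ 0.002  0.    -1.   ] w 85.1 F [0.1 0.6 0.9] ff 0.0
move cm [-0.3  -0.04  0.59] turn -0.0
```

```bash
python3 -m inch '[[-1,[-0.25,0,0.4],0],[-1,[0,0,0],0],[-1,[0,0,0],0]]' 
python3 -m inch '[[0.3,[0,0,0],0],[1,[0,0,0],0],[1,[0,0,0],0],[1,[0,0,0],0],[1,[0,0,0],0],[1,[0,0,0],0],[1,[0,0,0],0],[1,[0,0,0],0]]' 120
python3 -m inch '[[1,[0,0,0],0],[1,[0,0,0],0],[1,[0,0,0],0],[1,[0,0,0],0]]'
```

```text
t: 3.8
tcp_pos: [524.2, 169.6, 3.0]
tcp_rot: [0.981, 0.195, 0.0, 0.0]
contact_force: [-0.3, 0.7, -0.8]
gripper_width: 85.4
finger_force: 0.0
t: 4.47
tcp_pos: [524.4, 169.6, 3.1]
tcp_rot: [0.981, 0.195, 0.0, 0.0]
contact_force: [-1.6, 0.1, 3.9]
gripper_width: 14.6
finger_force: 118.5
t: 4.8
tcp_pos: [524.4, 169.6, 3.1]
tcp_rot: [0.981, 0.195, 0.0, 0.0]
contact_force: [-1.4, -0.6, 5.5]
gripper_width: 14.8
finger_force: 118.5
```

```bash
python3 -m inch '[[1,[0,0,-1],0],[1,[0,0,-2],0],[1,[0,0,-3],0],[1,[0,0,-3],0],[1,[0,0,-3],0],[1,[0,0,-3],0],[1,[0,0,0],0],[1,[0,0,0],0]]' 
python3 - <<'E'
from h import *
go(508.4,-173.9,153,.393)
T=viewer.camera("top"); S=viewer.camera("side")
cv2.imwrite("pics/c4.png",np.hstack([crop(T,210,190,95,110,4),crop(S,180,100,100,110,4)]))
E
```

```text
t: 5.47
tcp_pos: [525.6, 169.8, 154.8]
tcp_rot: [0.981, 0.195, 0.003, 0.0]
contact_force: [-0.8, 0.8, -2.2]
gripper_width: 14.6
finger_force: 117.8
t 5.47 tcp [525.6 169.8 154.8] yaw 0.392 tilt [ 0.005  0.001 -1.   ] w 14.6 F [-0.8  0.8 -2.2] ff 117.8
move cm [-14.72  31.11   0.14] turn -0.001
```

View pics/c4.png

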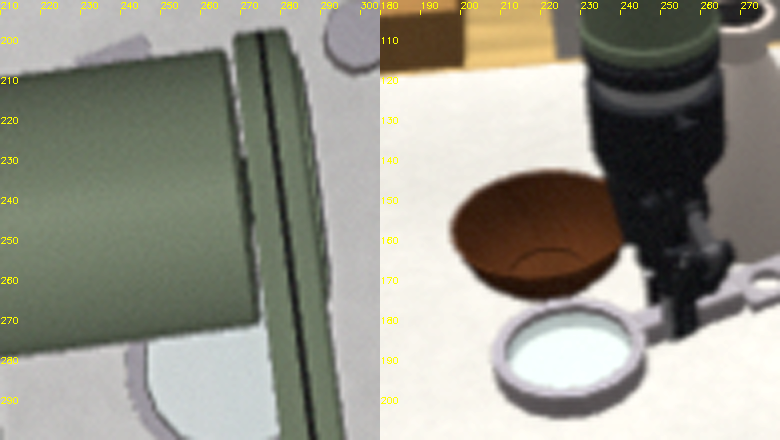

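The magnifier is lifted and held level: in the side crop the ring is at (216,185) and the eye at (274,169). I'll carry it over to the stand.

```bash
python3 -m inch '[[1,[-0.5,1.1,0],0],[1,[-1.1,2.4,0],0],[1,[-1.3,2.8,0],0],[1,[-1.3,2.8,0],0],[1,[-1.3,2.8,0],0],[1,[-1.3,2.8,0],0],[1,[-1.3,2.8,0],0],[1,[-1.3,2.8,0],0]]' 
python3 -m inch '[[1,[-1.3,2.8,0],0],[1,[-1.3,2.8,0],0],[1,[-1.3,2.8,0],0],[1,[-1,1.9,0],0],[1,[-0.3,0.7,0],0],[1,[0,0,0],0],[1,[0,0,0],0],[1,[0,0,0],0]]' 
python3 - <<'E'
from h import *
go(508.4,-173.9,60,.393)
T=viewer.camera("top"); S=viewer.camera("side")
cv2.imwrite("pics/c5.png",np.hstack([crop(T,350,180,105,130,4),crop(S,210,220,90,130,4)]))
E
```

```text
t: 6.23
tcp_pos: [512.6, -55.8, 150.4]
tcp_rot: [0.981, 0.195, -0.002, -0.001]
contact_force: [0.1, -0.4, -1.8]
gripper_width: 15.1
finger_force: 117.8
t: 6.9
tcp_pos: [508.0, -174.1, 151.6]
tcp_rot: [0.981, 0.195, -0.001, -0.001]
contact_force: [0.7, -0.0, -1.9]
gripper_width: 15.0
finger_force: 117.8
t 6.90 tcp [ 508.  -174.1  151.6] yaw 0.393 tilt [-0.002  0.002 -1.   ] w 15.0 F [ 0.7 -0.  -1.9] ff 117.8
move cm [0.06 0.02 9.16] turn -0.0
```

View pics/c5.png

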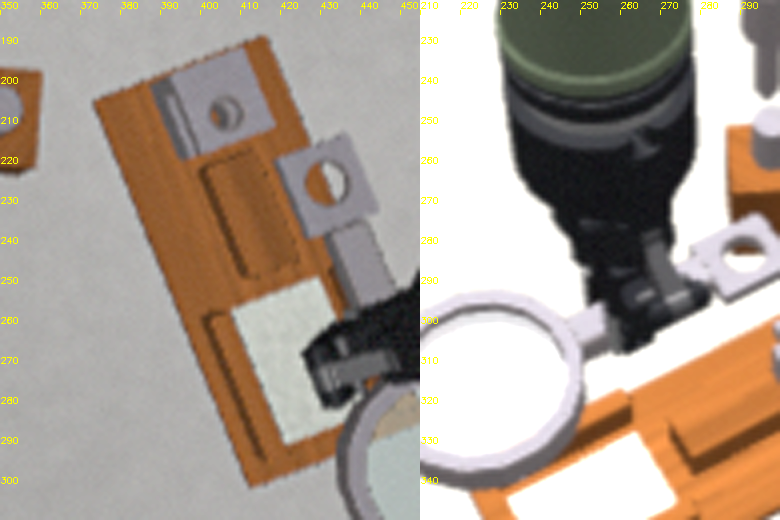

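The magnifier hangs next to the stand. Its eye hole is at top (431.6,225.6) and side (290.4,282.6). I'll triangulate the eye relative to the TCP.

```bash
python3 - <<'E'
from h import *
p,e=tri((431.6,225.6),(290.4,282.6)); s=bot.observe()["tcp_pos"]; d=p-s; c,n=np.cos(.393),np.sin(.393)
print(p.round(1),e.round(2),"rel along/left/z",c*d[0]+n*d[1],-n*d[0]+c*d[1],d[2])
y=np.array([610,-131.75]); d=(y-p[:2]); print("to yoke along/left",c*d[0]+n*d[1],-n*d[0]+c*d[1])
E
```

```text
[ 568.1 -147.9  163.4] 1.0 rel along/left/z 65.12976180106514 1.2740461623012322 11.24110242163593
to yoke along/left 44.83237288987782 -1.1452670243404341
```

```bash
python3 -m inch '[[1,[0,0.05,2],0],[1,[0,0,3],0],[1,[0,0,3],0],[1,[0,0,2],0],[1,[0,0,1],0],[1,[0,0,0],0],[1,[0,0,0],0],[1,[0,0,0],0]]' 
python3 -c "
from h import *
go(508.4,-173.9,34.4,.393)"
```

```text
t: 7.67
tcp_pos: [510.5, -176.3, 44.3]
tcp_rot: [0.981, 0.195, 0.001, 0.001]
contact_force: [0.5, -0.0, -1.5]
gripper_width: 14.6
finger_force: 117.8
t 7.67 tcp [ 510.5 -176.3   44.3] yaw 0.392 tilt [ 0.003 -0.002 -1.   ] w 14.6 F [ 0.5 -0.  -1.5] ff 117.8
move cm [-0.1  -0.31  0.99] turn -0.001
```

```bash
python3 -m inch '[[1,[0,0,0],0],[1,[0,0,0],0],[1,[0,0,0],0]]'; python3 -m inch '[[1,[0,0,0.7],0],[1,[0,0,0],0],[1,[0,0,0],0],[1,[0,0,0],0]]'
python3 - <<'E'
from h import *
go(508.4,-173.9,34.4,.393)
T=viewer.camera("top"); S=viewer.camera("side")
cv2.imwrite("pics/c6.png",np.hstack([crop(T,380,185,65,80,6),crop(S,265,280,65,80,6)]))
E
```

```text
t: 7.92
tcp_pos: [509.8, -176.4, 43.9]
tcp_rot: [0.981, 0.195, 0.001, 0.001]
contact_force: [-0.4, 0.1, -1.4]
gripper_width: 14.9
finger_force: 117.8
t: 8.25
tcp_pos: [508.6, -175.8, 35.2]
tcp_rot: [0.981, 0.195, -0.0, -0.0]
contact_force: [0.2, -0.2, -1.8]
gripper_width: 14.6
finger_force: 117.8
t 8.25 tcp [ 508.6 -175.8   35.2] yaw 0.392 tilt [-0.001  0.    -1.   ] w 14.6 F [ 0.2 -0.2 -1.8] ff 117.8
move cm [ 0.06 -0.19  0.08] turn -0.001
```

View pics/c6.png

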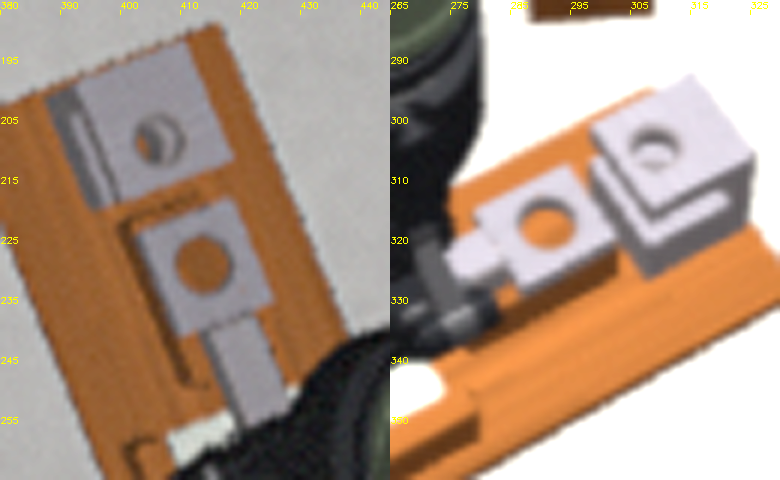

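The eye is in front of the yoke. Its hole is at top (413.4,228.8) and side (290.8,316.8), with the yoke hole at top (406.3,208) and side (308.8,304.1).

```bash
python3 - <<'E'
from h import *
p,e=tri((413.4,228.75),(290.75,316.75)); q=tri((406.25,208),(308.75,304.1))[0]; c,n=np.cos(.393),np.sin(.393)
d=q-p; print(p.round(1),e.round(2),q.round(1),"along/left",c*d[0]+n*d[1],-n*d[0]+c*d[1])
E
```

```text
[ 569.2 -149.3   45.3] 0.86 [ 610.1 -131.6   56.7] along/left 44.54266859990953 0.6184525369582232
```

```bash
python3 -m inch '[[1,[0,-0.05,0.05],0],[1,[0.5,0,0],0],[1,[0.7,0,0],0],[1,[0.7,0,0],0],[1,[0.7,0,0],0],[1,[0.7,0,0],0],[1,[0,0,0],0],[1,[0,0,0],0]]' 
python3 -c "
from h import *
go(550,-156.9,33.1,.393)"
```

```text
t: 9.02
tcp_pos: [539.8, -162.6, 35.1]
tcp_rot: [0.981, 0.195, 0.0, 0.0]
contact_force: [-0.2, -0.9, -1.4]
gripper_width: 14.9
finger_force: 117.8
t 9.02 tcp [ 539.8 -162.6   35.1] yaw 0.393 tilt [ 0. -0. -1.] w 14.9 F [-0.2 -0.9 -1.4] ff 117.8
move cm [ 1.16 -0.13  0.2 ] turn -0.0
```

No contact. I'll finish the slide and lower onto the rests.

```bash
python3 -m inch '[[1,[0.5,0,0],0],[1,[0.45,0,0],0],[1,[0.15,0,0],0],[1,[0,0,0],0],[1,[0,0,0.05],0],[1,[0,0,0.05],0],[1,[0,0,0],0],[1,[0,0,0],0]]' 
python3 - <<'E'
from h import *
go(550,-156.9,33.1,.393)
T=viewer.camera("top"); S=viewer.camera("side")
cv2.imwrite("pics/c7.png",np.hstack([crop(T,380,185,65,80,6),crop(S,265,280,65,80,6)]))
E
```

```text
t: 9.68
tcp_pos: [549.1, -158.7, 34.0]
tcp_rot: [0.981, 0.195, -0.0, -0.0]
contact_force: [-0.1, 0.6, -0.4]
gripper_width: 14.6
finger_force: 117.8
t 9.68 tcp [ 549.1 -158.7   34. ] yaw 0.392 tilt [-0.  0. -1.] w 14.6 F [-0.1  0.6 -0.4] ff 117.8
move cm [ 0.15 -0.13  0.09] turn -0.001
```

View pics/c7.png

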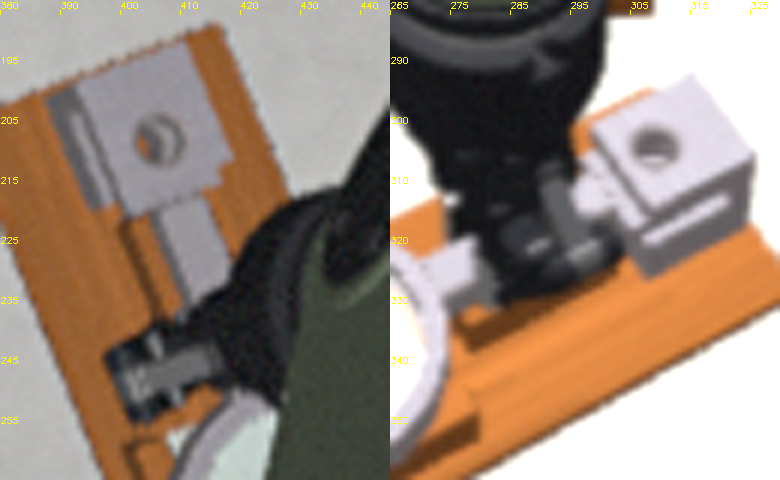

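The eye tab is now under the upper ear, whose hole is at top (406,208). The handle lines up with the yoke and there is almost no contact force. I'll lower onto the rests and let go.

```bash
python3 -m inch '[[1,[0,0,0.07],0],[1,[0,0,0],0],[1,[0,0,0],0]]'
python3 -m inch '[[0.5,[0,0,0],0],[0,[0,0,0],0],[-0.5,[0,0,0],0],[-1,[0,0,0],0],[-1,[0,0,0],0],[-1,[0,0,-0.5],0],[-1,[0,0,0],0],[-1,[0,0,0],0]]' 20
python3 -m inch '[[-1,[0,0,-2],0],[-1,[0,0,-3],0],[-1,[0,0,-3],0],[-1,[0,0,-3],0],[-1,[0,0,-2],0],[-1,[0,0,0],0],[-1,[0,0,0],0]]'
python3 -c "
from h import *
go(605.2,-11.2,150,.393)"
```

```text
t: 10.03
tcp_pos: [549.3, -158.7, 33.3]
tcp_rot: [0.981, 0.195, -0.0, -0.0]
contact_force: [-1.2, -1.3, -1.5]
gripper_width: 14.7
finger_force: 117.8
t: 10.7
tcp_pos: [549.9, -158.9, 39.0]
tcp_rot: [0.981, 0.195, 0.001, 0.0]
contact_force: [1.1, -0.2, -1.8]
gripper_width: 85.5
finger_force: 0.0
t: 11.28
tcp_pos: [550.4, -159.1, 170.2]
tcp_rot: [0.981, 0.195, 0.002, 0.001]
contact_force: [-0.7, 0.3, -1.3]
gripper_width: 85.2
finger_force: 0.0
t 11.28 tcp [ 550.4 -159.1  170.2] yaw 0.392 tilt [ 0.004 -0.002 -1.   ] w 85.2 F [-0.7  0.3 -1.3] ff 0.0
move cm [ 10.71 -11.59   2.01] turn -0.001
```

```bash
python3 -m inch '[[-1,[1.1,-1.2,0],0],[-1,[2.1,-2.3,0],0],[-1,[2.5,-2.7,0],0],[-1,[2.5,-2.7,0],0],[-1,[1.9,-2.0,0],0],[-1,[0.6,-0.7,0],0],[-1,[0,0,0],0],[-1,[0,0,0],0]]'
python3 - <<'E'
from h import *
go(605.2,-11.2,64,.393)
T=viewer.camera("top"); S=viewer.camera("side")
cv2.imwrite("pics/c8.png",np.hstack([np.vstack([crop(T,380,185,65,60,6)]),crop(S,265,220,65,120,6)[:360],]));np.save("S2.npy",S)
cv2.imwrite("pics/c8b.png",crop(S,265,290,65,50,6))
b=np.hstack([crop(S,265,290,65,40,6),crop(S,195,300,65,40,6)])
cv2.imwrite("pics/c8.png",np.vstack([cv2.imread("pics/c8.png"),b]))
E
```

```text
t: 11.95
tcp_pos: [602.8, -10.7, 166.6]
tcp_rot: [0.981, 0.195, -0.002, -0.0]
contact_force: [0.7, -0.9, 0.3]
gripper_width: 85.4
finger_force: 0.0
t 11.95 tcp [602.8 -10.7 166.6] yaw 0.393 tilt [-0.003 -0.    -1.   ] w 85.4 F [ 0.7 -0.9  0.3] ff 0.0
move cm [ 0.24  0.14 10.26] turn -0.0
```

View pics/c8.png

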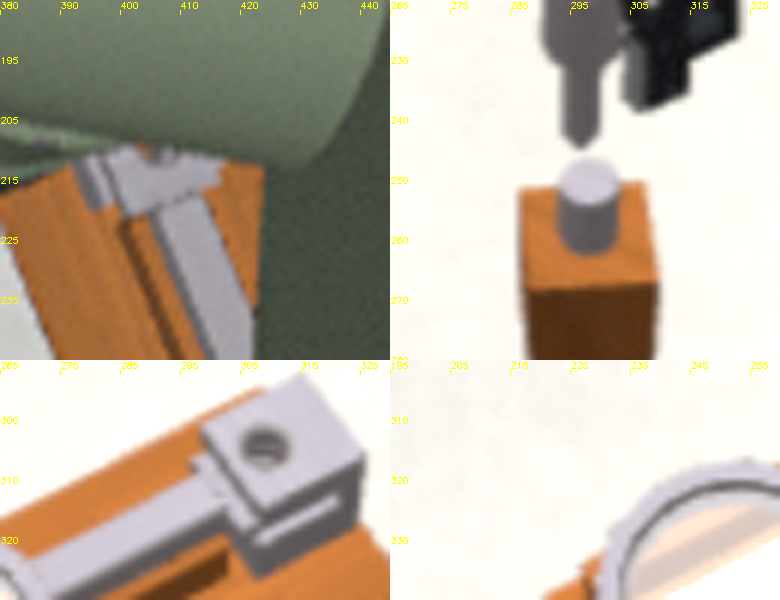

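The magnifier lies in the yoke. The side crop shows the tab inside the gap at (314,317) and the handle on the saddle. The pin head is at (294,250) with one open finger beside it at (307,235).

```bash
python3 -m inch '[[-1,[0.24,0.14,2],0],[-1,[0,0,2.5],0],[-1,[0,0,2],0],[-1,[0,0,0],0],[-1,[0,0,0],0],[-1,[0,0,0],0]]'
python3 - <<'E'
from h import *
go(605.2,-11.2,64,.393); print(plane("top",(299.6,198.8),100))
E
```

```text
t: 12.55
tcp_pos: [607.4, -12.2, 104.5]
tcp_rot: [0.981, 0.194, 0.001, 0.0]
contact_force: [-0.2, 0.4, 0.2]
gripper_width: 85.3
finger_force: 0.0
t 12.55 tcp [607.4 -12.2 104.5] yaw 0.390 tilt [ 0.002 -0.    -1.   ] w 85.3 F [-0.2  0.4  0.2] ff 0.0
move cm [-0.17 -0.17  4.05] turn -0.003
[617.36131443  86.43696292 100.        ]
```

```bash
python3 -m inch '[[-1,[-0.17,-0.15,2],0],[-1,[0,0,1.4],0],[-1,[0,0,0.6],0],[-1,[0,0,0],0],[-1,[0,0,0],0],[-1,[0,0,0],0]]'
python3 -c "
from h import *
go(605.2,-11.2,64.5,.393)"
```

```text
t: 13.05
tcp_pos: [606.0, -10.5, 65.1]
tcp_rot: [0.981, 0.195, 0.001, 0.001]
contact_force: [0.4, -0.4, 0.5]
gripper_width: 85.8
finger_force: 0.0
t 13.05 tcp [606.  -10.5  65.1] yaw 0.392 tilt [ 0.003 -0.001 -1.   ] w 85.8 F [ 0.4 -0.4  0.5] ff 0.0
move cm [-0.1   0.03  0.06] turn -0.001
```

```bash
python3 -m inch '[[0,[-0.1,0,0],0],[0.5,[0,0,0],0],[1,[0,0,0],0],[1,[0,0,0],0],[1,[0,0,0],0],[1,[0,0,0],0],[1,[0,0,0],0],[1,[0,0,0],0]]' 60
python3 -m inch '[[1,[0,0,-0.5],0],[1,[0,0,-1.5],0],[1,[0,0,-2],0],[1,[0,0,-2],0],[1,[0,0,-1],0],[1,[0,0,0],0],[1,[0,0,0],0],[1,[0,0,0],0]]'
python3 - <<'E'
from h import *
go(610,-131.7,150,.393)
T=viewer.camera("top"); S=viewer.camera("side")
cv2.imwrite("pics/c9.png",np.hstack([crop(T,325,180,60,60,6),crop(S,270,210,60,70,6)[:360]]))
E
```

```text
t: 13.72
tcp_pos: [604.1, -10.7, 63.8]
tcp_rot: [0.981, 0.195, 0.0, 0.0]
contact_force: [1.1, 0.5, 2.4]
gripper_width: 22.4
finger_force: 58.7
t: 14.38
tcp_pos: [602.4, -10.4, 131.9]
tcp_rot: [0.981, 0.195, -0.001, -0.001]
contact_force: [0.3, 0.1, -0.6]
gripper_width: 22.6
finger_force: 59.8
t 14.38 tcp [602.4 -10.4 131.9] yaw 0.392 tilt [-0.003  0.    -1.   ] w 22.6 F [ 0.3  0.1 -0.6] ff 59.8
move cm [-3.94 11.5  -1.82] turn -0.001
```

View pics/c9.png

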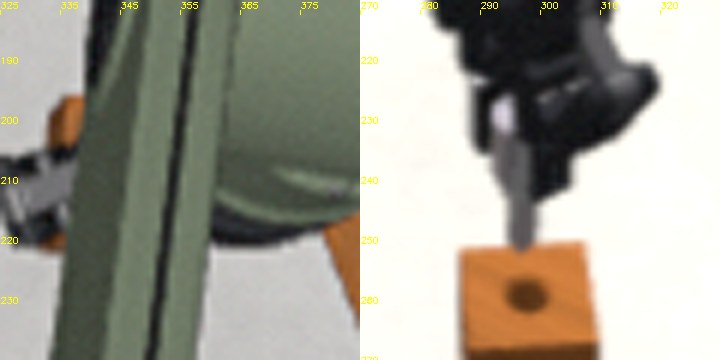

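The pin is held and out of the block: its shaft is at (295,240) and the block hole at (298,259). I'll carry it to just above the yoke hole.

```bash
python3 -m inch '[[1,[-0.4,1.2,0],0],[1,[-0.7,2.0,0],0],[1,[-0.8,2.4,0],0],[1,[-0.8,2.4,0],0],[1,[-0.7,2.0,0],0],[1,[-0.5,1.2,0],0],[1,[0,0.3,0],0],[1,[0,0,0],0]]'
python3 -m inch '[[1,[0,0,0.5],0],[1,[0,0,0.5],0],[1,[0,0,0],0],[1,[0,0,0],0],[1,[0,0,0],0]]'
python3 - <<'E'
from h import *
go(609.2,-132,112,.393)
S=viewer.camera("side"); T=viewer.camera("top"); np.save("S3.npy",S);np.save("T3.npy",T)
g=S[270:325,285:335].astype(int)
for r in range(280,316,2): print(r," ".join("%3d"%v for v in S[r,292:330].mean(1)))
E
```

```text
t: 15.15
tcp_pos: [611.2, -132.8, 132.8]
tcp_rot: [0.981, 0.194, -0.0, -0.0]
contact_force: [0.3, 0.5, -1.3]
gripper_width: 22.3
finger_force: 59.8
t: 15.57
tcp_pos: [611.4, -130.9, 123.1]
tcp_rot: [0.981, 0.195, -0.0, -0.0]
contact_force: [0.0, 0.4, -0.8]
gripper_width: 22.5
finger_force: 59.8
t 15.57 tcp [ 611.4 -130.9  123.1] yaw 0.393 tilt [-0.001  0.    -1.   ] w 22.5 F [ 0.   0.4 -0.8] ff 59.8
move cm [-0.24  0.02  1.11] turn -0.0
280  38  38  37  36  35  34  35  38  39  49  39  21  20  50  67  76  82  74  46  25  18  16  16  17  23  29  29  24  19  15  16  17  19  19  22  24  22  19
282  42  42  47  50  49  51  57  60  60  68  71  67  66  68  70  70  68  54  58  45  26  19  15  17  16  16  18  17  16  18  17  17  14  17  17  17  32  60
284 168 168 170 171 172 174 177 178 177 178 180 180 177 134  87  71  67  51  60  65  54  32  17  16  19  20  17  16  15  16  16  17  32  59  98 148 169 178
286 182 181 180 181 182 184 184 184 182 180 181 181 178 148  99  72  66  55  63  66  62  39  20  14  18  18  18  16  26  58 100 151 171 179 180 180 182 183
288 183 182 183 182 182 182 182 183
[... 1448 characters left out ...]
  84 103 137 149 151 151 150 150 150 150 150 148 145 125 115 160 180 181 180
308  94  94  97  98  93  96 131 147 145 121  94 110 137 149 149 143 131 127 137 146 150 150 152 153 151 149 147 142 122  98  80  70  69  98 159 180 181 180
310 100 105 116 133 143 148 150 144 145 146 142 114  93 120 144 151 151 151 150 151 153 152 149 144 126  98  81  70  67  67  64  65  76 132 172 183 184 185
312 143 147 149 150 152 151 153 151 143 133 141 143 122  97 110 137 150 151 149 145 124  99  82  70  66  66  69  84  99  82  67  64  77 137 174 183 184 185
314 151 151 152 152 152 153 152 151 144 130 116 134 145 141 106  85 103 112  92  77  70  67  69  77 100 127 137 128 113  84  67  64  83 155 181 182 182 183
```

```bash
python3 - <<'E'
from h import *
for z in (56,76,77,78): print(z,proj("side",(610.05,-131.65,z)))
c,n=np.cos(.393),np.sin(.393)
print("along+5",proj("side",(610.05+5*c,-131.65+5*n,77)),"right+5",proj("side",(610.05+5*n,-131.65-5*c,77)))
S=np.load("S3.npy"); cv2.imwrite("pics/c10.png",crop(S,285,255,50,65,9))
E
```

```text
56 (np.float64(308.5533838388202), np.float64(304.32793119111557))
76 (np.float64(308.8923949263383), np.float64(298.9535389965541))
77 (np.float64(308.90964357338896), np.float64(298.680093680194))
78 (np.float64(308.92692113369407), np.float64(298.406189997797))
along+5 (np.float64(310.9401673641082), np.float64(297.63271621499973)) right+5 (np.float64(310.2309517377836), np.float64(300.46471274792066))
```

View pics/c10.png

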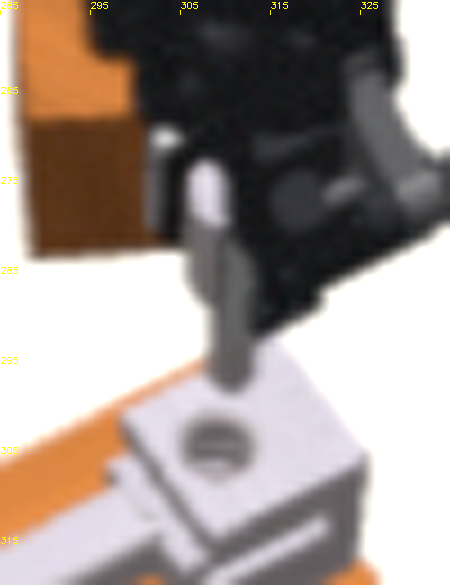

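The pin tip is at (310.4,297.5), but a tip on the hole axis would show at (308.9,298.7). So it is about 3–4 mm too far forward. I'll correct that and check the shaft numerically.

```bash
python3 -m inch '[[1,[-0.35,0.04,0],0],[1,[0,0,0],0],[1,[0,0,0],0],[1,[0,0,0],0]]'
python3 -m inch '[[1,[0,0,0.6],0],[1,[0,0,0.2],0],[1,[0,0,0],0],[1,[0,0,0],0]]'
python3 - <<'E'
from h import *
go(609.2,-132,112,.393)
S=viewer.camera("side"); np.save("S4.npy",S)
for z in (66,67,68,69): print(z,np.round(proj("side",(610.05,-131.65,z)),1))
for r in range(291,309): print(r," ".join("%3d"%v for v in S[r,298:320].mean(1)))
E
```

```text
t: 16.0
tcp_pos: [608.4, -133.6, 123.5]
tcp_rot: [0.981, 0.195, 0.0, 0.0]
contact_force: [-0.4, 0.7, -0.8]
gripper_width: 22.5
finger_force: 59.8
t: 16.33
tcp_pos: [608.0, -133.4, 114.8]
tcp_rot: [0.981, 0.195, -0.0, -0.0]
contact_force: [-0.6, -0.2, -0.7]
gripper_width: 22.2
finger_force: 59.8
t 16.33 tcp [ 608.  -133.4  114.8] yaw 0.392 tilt [-0.001  0.    -1.   ] w 22.2 F [-0.6 -0.2 -0.7] ff 59.8
move cm [ 0.16 -0.08  0.28] turn -0.001
66 [308.7 301.7]
67 [308.7 301.4]
68 [308.8 301.1]
69 [308.8 300.9]
291 183 182 183 184 183 179 146  99  72  53  63  66  64  48  29  18  17  19  17  15  36  92
292 182 182 183 183 183 182 173 142  96  59  62  67  62  44  27  19  17  22  21  24  71 145
293 183 183 183 183 183 183 182 173 128  72  63  66  58  35  21  16  17  26  37  62 122 167
294 185 185 184 185 185 184 183 177 132  83  69  66  56  36  20  18  28  51  84 135 165 180
295 184 185 186 186 186 182 178 155 110  77  69  66  63  48  36  49  81 122 139 149 163 178
296 184 185 186 183 179 158 134 127  98  73  66  63  65  67  85 124 138 145 148 150 154 173
297 183 182 178 157 134 130 129 137 1
[... 366 characters left out ...]
 118  87  69  65  82 114 138 147 149 151 150 150 149 150
302  92 111 140 151 153 150 142 121  98  78  66  65  73  95 120 139 147 150 151 150 150 148
303  85  86 120 145 152 151 137 109  82  68  67  67  71  78 100 131 146 150 148 150 150 148
304  91  85  98 134 149 151 136 103  79  76  78  80  83  82  92 124 145 149 149 150 150 150
305 113 111  94 110 138 149 138 108  79  72  73  74  73  78  92 127 146 150 149 149 150 150
306 142 141 120  96 110 139 146 123 105 105 108 108  95  84 104 137 150 150 150 150 149 149
307 138 147 141 106  90 130 148 143 131 117 115 115 115 117 133 148 152 151 151 150 149 148
308 132 147 145 121  95 110 138 148 148 142 131 128 136 147 149 150 152 152 151 149 147 142
```

```bash
python3 -m inch '[[1,[0.08,-0.08,0.4],0],[1,[0,0,0.5],0],[1,[0,0,0.5],0],[1,[0,0,0],0],[1,[0,0,0],0]]'
python3 -m inch '[[1,[0,0,0.4],0],[1,[0,0,0.4],0],[1,[0,0,0.2],0],[1,[0,0,0],0],[1,[0,0,0],0]]'
python3 -c "
from h import *
go(609.2,-132,60,.393)"
```

```text
t: 16.8
tcp_pos: [608.3, -132.2, 100.5]
tcp_rot: [0.981, 0.195, -0.001, -0.0]
contact_force: [0.6, -0.6, -1.6]
gripper_width: 21.9
finger_force: 59.8
t: 17.22
tcp_pos: [608.7, -132.4, 91.1]
tcp_rot: [0.981, 0.195, -0.0, -0.0]
contact_force: [0.2, 0.8, -0.8]
gripper_width: 22.2
finger_force: 59.8
t 17.22 tcp [ 608.7 -132.4   91.1] yaw 0.392 tilt [-0.  0. -1.] w 22.2 F [ 0.2  0.8 -0.8] ff 59.8
move cm [ 0.06 -0.02  3.11] turn -0.001
```

```bash
python3 -m inch '[[1,[0,0,0.3],0],[1,[0,0,0.3],0],[1,[0,0,0.4],0],[1,[0,0,0],0],[1,[0,0,0],0]]'
python3 -m inch '[[1,[0,0,0.3],0],[1,[0,0,0.3],0],[1,[0,0,0.4],0],[1,[0,0,0],0],[1,[0,0,0],0]]'
python3 -c "
from h import *
go(609.2,-132,60,.393)"
```

```text
t: 17.63
tcp_pos: [608.4, -132.3, 80.8]
tcp_rot: [0.981, 0.195, -0.0, -0.0]
contact_force: [0.0, -0.2, -1.0]
gripper_width: 22.5
finger_force: 59.8
t: 18.05
tcp_pos: [608.4, -132.3, 70.8]
tcp_rot: [0.981, 0.195, -0.0, -0.0]
contact_force: [0.1, -0.4, -1.1]
gripper_width: 22.5
finger_force: 59.8
t 18.05 tcp [ 608.4 -132.3   70.8] yaw 0.392 tilt [-0.001  0.    -1.   ] w 22.5 F [ 0.1 -0.4 -1.1] ff 59.8
move cm [0.08 0.   1.08] turn -0.001
```

```bash
python3 -m inch '[[1,[0,0,0.3],0],[1,[0,0,0.3],0],[1,[0,0,0.2],0],[1,[0,0,0.1],0],[1,[0,0,0],0],[1,[0,0,0],0]]'
python3 -m inch '[[1,[0,0,0.1],0],[1,[0,0,0.1],0],[1,[0,0,0],0],[1,[0,0,0],0]]'
```

```text
t: 18.55
tcp_pos: [608.8, -132.4, 62.2]
tcp_rot: [0.981, 0.195, -0.0, -0.0]
contact_force: [0.0, 0.3, -0.4]
gripper_width: 21.9
finger_force: 59.8
t: 18.88
tcp_pos: [608.8, -132.4, 60.3]
tcp_rot: [0.981, 0.195, -0.0, -0.0]
contact_force: [-0.5, 0.8, -1.4]
gripper_width: 22.0
finger_force: 59.8
```

```bash
python3 -m inch '[[1,[0,0,0.07],0],[1,[0,0,0],0],[1,[0,0,0],0]]'
python3 -m inch '[[1,[0,0,0.06],0],[1,[0,0,0],0],[1,[0,0,0],0]]'
```

```text
t: 19.13
tcp_pos: [609.1, -132.5, 59.9]
tcp_rot: [0.981, 0.195, 0.0, 0.0]
contact_force: [-0.2, 0.2, -0.5]
gripper_width: 22.1
finger_force: 60.0
t: 19.38
tcp_pos: [609.1, -132.6, 59.8]
tcp_rot: [0.981, 0.195, 0.0, 0.0]
contact_force: [-1.1, 0.7, 4.9]
gripper_width: 21.9
finger_force: 60.4
```

The head is home: contact force has appeared at exactly the expected height of 59.8 mm. I'll release and retreat.

```bash
python3 -m inch '[[1,[0,0,0],0],[0.4,[0,0,0],0],[0,[0,0,0],0],[-0.5,[0,0,0],0],[-1,[0,0,0],0],[-1,[0,0,0],0],[-1,[0,0,0],0]]' 20
python3 -m inch '[[-1,[0,0,-1],0],[-1,[0,0,-3],0],[-1,[0,0,-3],0],[-1,[0,0,-3],0],[-1,[-2,0,-2],0],[-1,[-3,0,0],0],[-1,[-3,0,0],0],[-1,[-3,0,0],0]]'
python3 -m inch '[[-1,[-3,0,0],0],[-1,[-3,-2,0],0],[-1,[-3,-2,0],0],[-1,[0,-3,0],0],[-1,[0,-3,0],0],[-1,[0,0,0],0],[-1,[0,0,0],0]]'
python3 - <<'E'
from h import *
S=viewer.camera("side");T=viewer.camera("top");np.save("Sf.npy",S);np.save("Tf.npy",T)
print("expect head top centre z88:",proj("side",(610.05,-131.65,88)),proj("top",(610.05,-131.65,88)))
for n,im,x,y in(("side",S,308,296),("top",T,406,207)):
    print(n)
    for r in range(y-12,y+20,2): print(r," ".join("%3d"%v for v in im[r,x-14:x+15].mean(1)))
E
```

```text
t: 19.97
tcp_pos: [608.8, -132.4, 58.8]
tcp_rot: [0.981, 0.195, -0.0, -0.0]
contact_force: [0.8, -0.5, -0.4]
gripper_width: 83.8
finger_force: 0.0
t: 20.63
tcp_pos: [506.8, -174.9, 180.8]
tcp_rot: [0.981, 0.195, 0.001, 0.001]
contact_force: [-0.5, -1.6, -0.0]
gripper_width: 85.4
finger_force: 0.0
t: 21.22
tcp_pos: [385.5, -115.7, 179.8]
tcp_rot: [0.981, 0.195, 0.001, 0.001]
contact_force: [-0.3, 0.1, 0.1]
gripper_width: 85.2
finger_force: 0.0
expect head top centre z88: (np.float64(309.101303094762), np.float64(295.6416873459897)) (np.float64(410.611829300768), np.float64(206.21094501058266))
side
284 163 163 164 165 168 170 169 170 171 172 173 171 171 173 173 175 174 173 175 175 175 175 174 173 174 174 174 174 174
286 172 172 173 175 175 175 173 172 171 173 173 174 174 174 173 174 174 174 174 175 175 176 175 174 175 175 174 175 176
288 174 172 173 174 174 174 175 173 173 173 174 173 173 172 173 173 175 175 176 176 175 175 174 176 175 175 174 174 175
290 172 172 174 174 174 175 174 175 174 174 173 172 171 172 172 173 174 175 176 174 174 173 174 174 174 173 173 173 174
292 173 174 173
[... 2648 characters left out ...]
  95  95  72  83 100  99  99  99 101 100 100  99 100  98  98  97  96  98  93  92  83  66  63  66  67
217  72  67  58  62  73  97  86  69  95  99 101  99  98  96  93  98  96  90  87  76  80  78  67  67  66  64  64  64  65
219  67  70  67  62  65  78  80  65  65  92  99  96  88  83  73  85  90  94  96 101 100  99  80  61  67  65  65  62  66
221  65  68  72  67  63  67  71  67  53  51  59  57  60  61  74  98 101  99  98  98 100 100  96  75  68  65  66  63  65
223  64  66  70  72  65  64  66  52  36  43  61  65  65  62  65  83 101  99  98  98 100 100  99  98  79  69  66  66  61
225  65  63  66  70  68  66  67  65  48  41  44  63  64  64  61  64  87  98  97 100 100  99  98  98  90  57  67  67  64
```

The head top is centred at side (309.1,295.7), against (309.1,295.6) expected for a pin fully home. Everything is clear of the gripper, so I'm handing in.

```bash
python3 -c "
from rig import bot
print(bot.sign_off())"
```

```text
the job is handed in; nothing more can be done
None
```

The job is handed in: the magnifier lies on the stand with its eye in the yoke, the pin measured fully home in the last pictures, nothing is held, and the moves kept clear of the bowl, vase and dock; the sign-off returned no verdict.

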